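# Free the ganache ruler from its case and hold it up

### The job

Unlock the wooden ruler case on the counter by turning the knob on its sliding cover clockwise to its stop, slide the cover fully open by that knob, then take the square metal ruler out through the opening, which is shorter than the ruler: tilt it so that one end comes up while the other is still under the hood, and draw it out without prying. Finish with the gripper still holding the ruler still and clear above the case, every part of it at least 15 cm above the counter; leave the cup, the bean dish and the stamp where they stand.

Things in the scene. Friction and masses are not known exactly. Their poses are not given: they have to be found in the camera images.
- ruler_case: fixed dark wooden case, 116 x 326 mm, 68 mm high; origin: centre of its underside, y along its length, z up. Walls 8 mm; inside 100 mm wide (x -50 to 50), 310 mm long (y -155 to 155), floor 8 mm above the counter with two cross ribs (y = 115 and -20 mm) rising to 28 mm. Guide rails on the long walls rise to 68 mm, two keeper posts on the +x wall at y -10 to -40 mm rise to 82 mm
- hood_edge (a point): middle of the lower edge of the fixed hood plate, at case x 0, y 100 mm, 62 mm high; the hood (62 to 68 mm high) covers the case from here to its +y end
- cover_edge (a point): middle of the upper edge of the sliding cover's +y side, 68 mm above the counter. The cover is a plate 112 mm wide, 100 mm long in y, 6 mm thick; closed, it spans case y -50 to 50 mm, fully open -160 to -60 mm. The mouth is the gap from here to the hood edge: 160 mm long when fully open, 100 mm wide
- lock_knob (a joint): lock knob on the cover, at case y -25 mm when closed, rad: 0 locked, grows clockwise seen from above to its stop at 1.45; above about 1.1 the bolt is clear of its keeper posts and the cover can slide. About 0.06 N m turns it; it stays where it is left
- lock_knob_grip (a point): point on the knob's vertical axis at the height to grip it, about 105 mm above the counter; the knob is a 44 mm disc with a bar grip on top (14 mm thick, 42 mm long, 80 to 112 mm high), and moves with the cover. At knob value 0 the bar lies along the case's x axis; it turns with the knob
- cover (a joint): slide of the cover, m: 0 closed, 0.110 fully open (toward the case's -y); about 1.5 N moves it once unlocked
- ruler: loose square aluminium bar, 14 x 190 x 14 mm, about 0.1 kg; origin at the centre of its underside, its y axis along its length. It starts on the two ribs inside the case, underside 28 mm above the counter, with its +y end some 45 mm under the hood and roughly along the case
- end_hood (a point): centre of the ruler's +y end face, the end that starts under the hood
- end_cover (a point): centre of the ruler's -y end face, the end that starts under the cover
- cup: white tasting cup with an ear, 60 x 77 x 52 mm, loose bystander; origin under its centre. Behind it the fixed copper pot stands 280 mm tall, 180 x 230 mm, about x 0.56, y 0.16 m in the room
- dish: white round dish of beans, 68 mm across, 42 mm high, loose bystander; origin under its centre
- stamp: wooden hand stamp standing on its foot, 24 x 42 mm, 60 mm high, loose bystander; origin under its centre

How it is judged:
By the outcome, as a careful person would: the job done as asked, in the order asked, and still so for the second after the job is handed in, while the arm keeps its last pose, push and grip.
It also fails if it takes over 51 s, if anything falls off the work surface, if the arm or the gripper's body presses on something with over 40 N, if the wrist force passes 120 N, or if a joint passes its speed limit or range.

### The arm

A 6-joint arm with a two-finger parallel gripper is mounted at the origin on a cart in front of the work surface, level with it; the furniture and walls round the work are solid. World frame = base frame: x ahead of the robot, y to its left, z up, the work surface at z = 0. Lengths are in m, angles in rad, forces in N, time in s.
With the tool pointing down it reaches from about 0.425 to 0.95 m from the base axis. Payload 14.7 kg.
Tool frame: the origin (TCP) lies at the very end of the fingers, on their centre line; the grasp point (between the pads) lies 19 mm behind it (manip.hold_point_z is the distance from the TCP to the grasp point, in m); x points along the fingers, z is the direction in which the jaws open and shut, and the axes are right-handed (so a half turn about x gives the same grasp; the last joint's range is limited). The gripper opens to 85 mm and grips with 20 to 120 N. Pads are 22 mm wide; open, the fingers measure 114 mm over their backs; the gripper's body (76 mm by 85 mm) begins 54 mm behind the grasp point. The pads swing forward as they close: fully open they stand 13 mm farther back than shut.
Start: joints at [-1.191, 0.48, 1.596, -0, 1.065, -0.047], TCP at [0.269, -0.592, 0.192] pointing down, gripper open.
Joint ranges: [-2.75, 2.75], [-0.82, 2.05], [0.23, 2.67], [-1.56, 4.7], [0.09, 2.69], [-2.92, 2.92]. Speed limits (rad/s): [1.89, 1.89, 2.39, 3.01, 3.01, 3.01].

### API

Orientations are given as a unit quaternion [x, y, z, w].
In Python, from rig import manip gives the robot as it stands. The module is installed in compiled form; this text tells all that it offers.
- The arm moves only by the tool jog_arm, never from a script. Its argument "deltas" is a list of rows, each an object with "grip": the finger opening in mm, from 0 to 85.4; "slide": the shift along the tool's x, y, z in units of 25 mm (1.0 is 25 mm), a list of three; "delta_rot": the turn, a rotation vector about the tool's x, y, z in units of 5 degrees (1.0 is 5 degrees), a list of three. In form: [{"grip": grip, "slide": [tx, ty, tz], "delta_rot": [wx, wy, wz]}, ...]. A call has 1 to 20 rows; each row is the pose to reach, as a shift and turn from the pose commanded when the call began, along the tool's axes at that moment; what a row does not reach only later rows make up. A row lasts 1/10 s, in which the tool goes at most 50 mm and 8.59 degrees, less where a joint would pass 70% of its speed; a pose out of reach is approached as far as the arm can. A call with a gripper value outside its range is refused whole. The fingers move at their own pace and stop on an object; the grip force is fixed at half the most. Time passes only in rows, so rows that repeat a pose let the fingers close. It gives the time, the measured TCP pose, the force and the opening at its end, in the units of the state.
- manip.observe(): the state, without advancing time (a new reading comes with each control period).
- manip.capture(name): name is "side" or "top" or "wrist"; returns (picture, depth): 480x640x3 uint8, blue, green, red; 480x640 float32, m along the optical axis (not along the pixel's ray), 0 where there is no reading.
- manip.camera_params(name): a dict with "vertical_fov" (degrees; the focal length in pixels is half the picture's height over the tangent of half this angle, whatever the lens; pixels are square), "cx", "cy" (the principal point, pixels), "k1" (the pictures are not rectified: a ray, as slopes to the right and down, at radius r is drawn at 1 + k1 r^2 times it, then the intrinsics apply), "extrinsics" (4x4, takes a point from world to camera coordinates); the wrist camera has in their place "tool_from_camera" (4x4, takes a point from camera to tool coordinates, whose origin is the TCP and whose axes are the tool frame's). Camera axes: x right, y up, looking along -z (the intrinsics and any distortion apply to the point x, -y, -z); pixel columns grow to the right and rows downward; lengths in m; the calibration is good to about 2 mm. A picture is of the moment at which its call begins: read the wrist's pose just before it. camera_params takes no time and is no camera call.
- manip.job_done(): hands the job in, once; it reports no verdict.
The state is a dict: "t": time; "q": joint angles; "joint_velocities": joint speeds; "joint_torque": joint torques, N m; "tool_pos": TCP position; "tool_rot": TCP orientation; "wrist_force": force on the tool from outside, world axes, zero at the start; "wrist_torque": the same for the moment, N m; "opening": finger opening in m.
Only numpy, scipy, OpenCV 4.12 (cv2) and the standard library are available. Lean on these libraries where they do the work, as an engineer would, in place of code of your own. Each camera call takes 0.05 s, during which the arm holds its last target. There are 200 camera calls.

## Working session

There is one attempt and no reset: what is moved stays moved. The work goes in short steps, Python scripts to look and compute and a tool call to move; the robot and the scene stay as the last step left them, time stands still between calls to the robot, and variables do not carry over. Pictures are saved under pics/ and viewed, about 8 in all and at most 12, crops included, and the job is handed in when it is done.

Besides the shell and the picture viewer there is one more tool, called after ">>>" as name(argument=value, ...), one argument or row to a line, values as JSON. jog_arm: Moves the arm, as the interface text tells. Its arguments: {"type":"object","properties":{"deltas":{"type":"array"}},"required":["deltas"]}

```bash
mkdir -p pics; cat > h.py <<'E'
import numpy as np, cv2
from rig import manip
from scipy.spatial.transform import Rotation as R
def cap(n,f=None):
    s=manip.observe(); im,d=manip.capture(n)
    if f: cv2.imwrite('pics/'+f,im)
    return s,im,d
def cam(n,s=None):
    p=manip.camera_params(n); f=240/np.tan(np.radians(p['vertical_fov'])/2)
    if n=='wrist':
        T=np.eye(4);T[:3,:3]=R.from_quat(s['tool_rot']).as_matrix();T[:3,3]=s['tool_pos']
        W=T@np.array(p['tool_from_camera'])
    else: W=np.linalg.inv(np.array(p['extrinsics']))
    return p,f,W
def ray(n,uv,s=None):
    p,f,W=cam(n,s); uv=np.atleast_2d(np.array(uv,float))
    K=np.array([[f,0,p['cx']],[0,f,p['cy']],[0,0,1]])
    x=cv2.undistortPoints(uv[:,None],K,np.array([p['k1'],0,0,0.]))[:,0]
    d=np.c_[x[:,0],-x[:,1],-np.ones(len(x))]
    return W[:3,3],d@W[:3,:3].T
def onz(n,uv,z,s=None):
    o,d=ray(n,uv,s); return o+d*((z-o[2])/d[:,2])[:,None]
def ondepth(n,uv,dep,s=None):
    o,d=ray(n,uv,s); return np.array([o+dd*dep[int(v),int(u)] for dd,(u,v) in zip(d,np.atleast_2d(uv))])
E
python3 - <<'E'
from h import *
for n in ('top','side'):
    s,im,d=cap(n,n+'0.png'); np.save(n+'0.npy',d); print(n,cam(n)[2].round(3).tolist(),cam(n)[1])
print(manip.hold_point_z); print({k:np.round(v,3) for k,v in s.items()}); print(np.round(manip.camera_params('wrist')['tool_from_camera'],3))
E
```

```text
top [[-0.014, 0.987, -0.16, 0.42], [-1.0, -0.014, -0.0, -0.08], [-0.002, 0.16, 0.987, 0.921], [0.0, 0.0, 0.0, 1.0]] 486.64435461060594
side [[-0.994, 0.055, -0.093, 0.472], [-0.107, -0.612, 0.783, 0.595], [-0.014, 0.789, 0.614, 0.634], [0.0, 0.0, 0.0, 1.0]] 496.2237590139201
0.0187
{'t': np.float64(0.05), 'q': array([-1.191,  0.481,  1.597,  0.   ,  1.065, -0.047]), 'joint_velocities': array([ 0.   , -0.001, -0.001,  0.   , -0.002, -0.001]), 'joint_torque': array([ 1.0000e-03, -9.5312e+01, -4.3150e+01, -0.0000e+00,  5.0000e-03,
       -0.0000e+00]), 'tool_pos': array([ 0.269, -0.591,  0.191]), 'tool_rot': array([ 0.383,  0.595, -0.383,  0.594]), 'wrist_force': array([-0.395, -0.16 ,  0.039]), 'wrist_torque': array([-0.023,  0.003, -0.015]), 'opening': np.float64(0.086)}
[[ 0.     0.291 -0.957 -0.181]
 [ 0.001  0.957  0.291  0.075]
 [ 1.    -0.001  0.    -0.001]
 [ 0.     0.     0.     1.   ]]
```

View pics/top0.png

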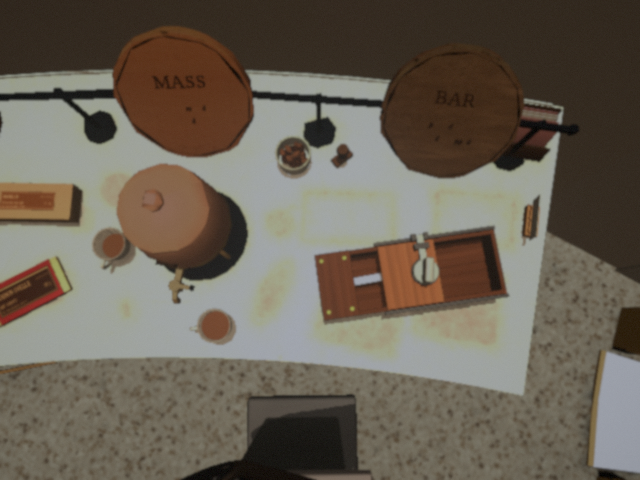

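View pics/side0.png

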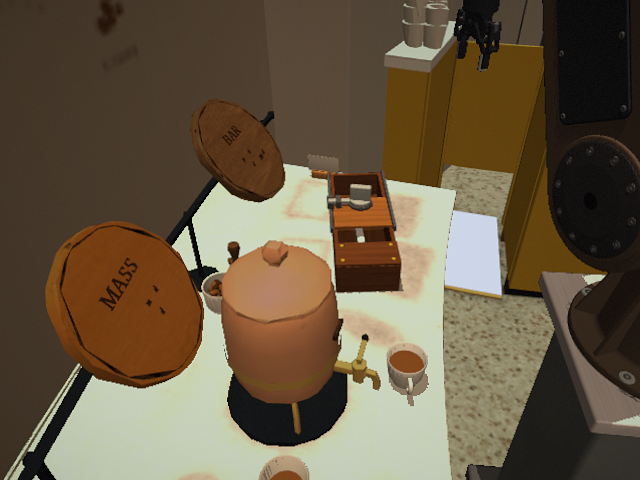

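The top view shows the case at px (316–508, 229–322), with its hood on the left (+y world). The knob is at (425,270), and a bit of the ruler is visible near (368,281). I'll get the case pose from the depth.

```bash
python3 - <<'E'
from h import *
im=cv2.imread('pics/top0.png'); d=np.load('top0.npy')
v,u=np.mgrid[180:360,280:540]; uv=np.c_[u.ravel(),v.ravel()]
o,dr=ray('top',uv); P=o+dr*d[uv[:,1],uv[:,0]][:,None]
def m(lo,hi): return P[(P[:,2]>lo)&(P[:,2]<hi)]
print('counter z',np.median(P[(P[:,2]<.02)&(P[:,2]>-.03)][:,2]))
q=m(.055,.075); r=cv2.minAreaRect((q[:,:2]*1000).astype(np.float32)); print('case',r,cv2.boxPoints(r),np.median(q[:,2]))
q=m(.1,.125); print('bar',len(q),q.mean(0),cv2.minAreaRect((q[:,:2]*1000).astype(np.float32)))
for n,p in dict(hoodL=(316,255),hoodR=(323,322),farT=(495,229),farB=(508,295)).items(): print(n,onz('top',p,.068).round(4))
for n,p in dict(edge=(382,270),sign=(450,110),sign2=(420,150)).items(): print(n,ondepth('top',p,d).round(3))
Z=P[:,2].reshape(v.shape)
g=(im[180:360,280:540].min(2)>90)&(Z<.06)&(Z>.02)
g2=g&(u>345)&(u<390)&(v>265)&(v<295); q=P[g2.ravel()]; print('ruler',len(q),np.median(q[:,2])); 
q=onz('top',np.c_[u[g2],v[g2]],.042);print(cv2.minAreaRect((q[:,:2]*1000).astype(np.float32)))
cv2.imwrite('pics/crop0.png',cv2.resize(im[215:335,300:520],None,fx=3.6,fy=3.6,interpolation=cv2.INTER_CUBIC))
E
```

```text
counter z -0.0020010298430161444
case ((506.63580322265625, -280.00128173828125), (158.2410888671875, 436.6896057128906), 14.475826263427734) [[ 375.44708   -88.366104]
 [ 484.60706  -511.19223 ]
 [ 637.8245   -471.63647 ]
 [ 528.66455   -48.810333]] 0.06560415118863339
bar 231 [ 0.50048687 -0.25396037  0.10873282] ((500.4342346191406, -254.97140502929688), (14.655696868896484, 41.89556884765625), 85.1717529296875)
hoodL [[ 0.5324 -0.0658  0.068 ]]
hoodR [[ 0.4156 -0.0766  0.068 ]]
farT [[ 0.5745 -0.3842  0.068 ]]
farB [[ 0.4577 -0.3984  0.068 ]]
edge [[ 0.504 -0.182  0.066]]
sign [[ 0.75  -0.286  0.179]]
sign2 [[ 0.705 -0.247  0.119]]
ruler 219 0.03977369755597049
((490.7304992675781, -157.31845092773438), (14.464292526245117, 50.384727478027344), 10.485966682434082)
```

View pics/crop0.png

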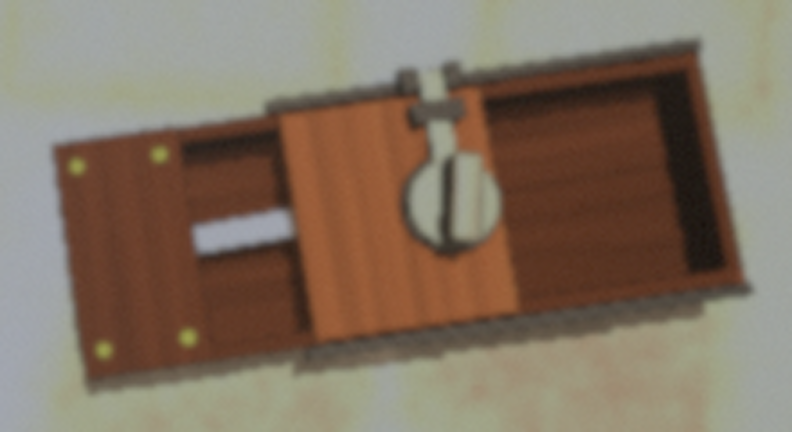

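The crop shows the keeper posts and bolt at crop (435,85–112), the knob bar along about x=468, and the ruler at (192–290, 210–255). Next I'll fix the yaw from several edges and work out the moves to the knob.

```bash
python3 - <<'E'
from h import *
d=np.load('top0.npy')
def pt(c,z): return onz('top',np.array(c)/3.6+[300,215],z)
def ang(a,b,z):
    q=pt([a,b],z); e=(q[0]-q[1])[:2]; return np.degrees(np.arctan2(e[1],e[0])).round(2),np.linalg.norm(e).round(4),q[:,:2].round(4).tolist()
print('x-dirs cover',ang((281,115),(315,340),.068),ang((483,92),(518,312),.068),'hood',ang((181,133),(210,362),.068),'ends',ang((55,145),(88,380),.068),ang((692,55),(738,285),.068))
print('y-dir rails(-90)',ang((268,104),(697,42),.068),ang((295,362),(748,290),.068))
print('bar',ang((457,155),(463,240),.112),ang((482,152),(487,240),.112))
print('ruler',ang((192,225),(285,209),.042),ang((198,255),(290,240),.042))
v,u=np.mgrid[250:290,405:445]; uv=np.c_[u.ravel(),v.ravel()];o,dr=ray('top',uv); P=o+dr*d[uv[:,1],uv[:,0]][:,None]
q=P[(P[:,2]>.106)&(P[:,2]<.12)]; c=np.cov(q[:,:2].T); w,V=np.linalg.eigh(c); print(len(q),q.mean(0),np.degrees(np.arctan2(V[1,1],V[0,1])))
s=manip.observe(); print(R.from_quat(s['tool_rot']).as_matrix().round(3))
E
```

```text
x-dirs cover (np.float64(6.68), np.float64(0.1104), [[0.5452, -0.1758], [0.4355, -0.1887]]) (np.float64(6.04), np.float64(0.1082), [[0.5552, -0.2755], [0.4476, -0.2869]]) hood (np.float64(5.86), np.float64(0.1118), [[0.537, -0.1265], [0.4257, -0.1379]]) ends (np.float64(7.3), np.float64(0.1148), [[0.5319, -0.0646], [0.418, -0.0792]]) (np.float64(7.17), np.float64(0.1139), [[0.5723, -0.3791], [0.4592, -0.3933]])
y-dir rails(-90) (np.float64(97.5), np.float64(0.2143), [[0.5508, -0.1696], [0.5787, -0.382]]) (np.float64(98.2), np.float64(0.2215), [[0.4252, -0.1787], [0.4568, -0.398]])
bar (np.float64(1.25), np.float64(0.0394), [[0.5188, -0.2519], [0.4794, -0.2528]]) (np.float64(0.33), np.float64(0.0408), [[0.5201, -0.2635], [0.4793, -0.2638]])
ruler (np.float64(98.97), np.float64(0.0475), [[0.4939, -0.1324], [0.5013, -0.1792]]) (np.float64(98.45), np.float64(0.0467), [[0.4788, -0.135], [0.4857, -0.1812]])
203 [ 0.50084049 -0.25451161  0.10953068] 174.97011573284198
[[-0.     0.91   0.414]
 [ 0.001  0.414 -0.91 ]
 [-1.     0.    -0.001]]
```

>>> jog_arm(
  deltas=[
    {"grip":60,"slide":[-0.4,4,-2.4],"delta_rot":[-10,0,0]},
    {"grip":60,"slide":[-0.4,4,-2.4],"delta_rot":[-10,0,0]},
    {"grip":60,"slide":[-0.4,8,-4.8],"delta_rot":[-20,0,0]},
    {"grip":60,"slide":[-0.4,8,-4.8],"delta_rot":[-20,0,0]},
    {"grip":60,"slide":[-0.4,14,-8.44],"delta_rot":[-31.1,0,0]},
    {"grip":60,"slide":[-0.4,14,-8.44],"delta_rot":[-31.1,0,0]},
    {"grip":60,"slide":[-0.4,14,-8.44],"delta_rot":[-31.1,0,0]},
    {"grip":60,"slide":[-0.4,14,-8.44],"delta_rot":[-31.1,0,0]},
    {"grip":60,"slide":[-0.4,14,-8.44],"delta_rot":[-31.1,0,0]},
    {"grip":60,"slide":[-0.4,14,-8.44],"delta_rot":[-31.1,0,0]},
    {"grip":60,"slide":[-0.4,14,-8.44],"delta_rot":[-31.1,0,0]},
    {"grip":60,"slide":[-0.4,14,-8.44],"delta_rot":[-31.1,0,0]},
    {"grip":60,"slide":[-0.4,14,-8.44],"delta_rot":[-31.1,0,0]},
    {"grip":60,"slide":[-0.4,14,-8.44],"delta_rot":[-31.1,0,0]},
    {"grip":60,"slide":[-0.4,14,-8.44],"delta_rot":[-31.1,0,0]},
    {"grip":60,"slide":[-0.4,14,-8.44],"delta_rot":[-31.1,0,0]},
    {"grip":60,"slide":[-0.4,14,-8.44],"delta_rot":[-31.1,0,0]},
    {"grip":60,"slide":[-0.4,14,-8.44],"delta_rot":[-31.1,0,0]},
    {"grip":60,"slide":[-0.4,14,-8.44],"delta_rot":[-31.1,0,0]},
    {"grip":60,"slide":[-0.4,14,-8.44],"delta_rot":[-31.1,0,0]},
  ],
)

```text
t: 2.1
tool_pos: [0.5002, -0.2546, 0.2018]
tool_rot: [-0.499, 0.501, 0.499, 0.501]
wrist_force: [0.5, 0.8, 0.6]
opening: 0.0602
```

```bash
python3 - <<'E'
from h import *
s,im,d=cap('wrist','w1.png'); np.save('w1.npy',d)
print({k:np.round(v,4) for k,v in s.items() if k in('t','q','tool_pos','opening')}); print(R.from_quat(s['tool_rot']).as_matrix().round(3))
v,u=np.mgrid[0:480,0:640]; uv=np.c_[u.ravel(),v.ravel()];o,dr=ray('wrist',uv,s); P=o+dr*d.ravel()[:,None]
M=(P[:,2]>.104)&(P[:,2]<.12)&(np.hypot(P[:,0]-.5,P[:,1]+.254)<.035)
q=P[M]; print(len(q),q.mean(0),cv2.minAreaRect((q[:,:2]*1000).astype(np.float32)))
E
```

```text
{'t': np.float64(2.1), 'q': array([-0.5249,  0.3465,  1.7909, -0.    ,  1.0047, -2.0911]), 'tool_pos': array([ 0.5002, -0.2546,  0.2018]), 'opening': np.float64(0.0602)}
[[-0.    -1.     0.005]
 [ 0.     0.005  1.   ]
 [-1.     0.     0.   ]]
1009 [ 0.49989945 -0.25503904  0.11043673] ((500.931396484375, -255.07337951660156), (13.958453178405762, 41.4550666809082), 85.64413452148438)
```

View pics/w1.png

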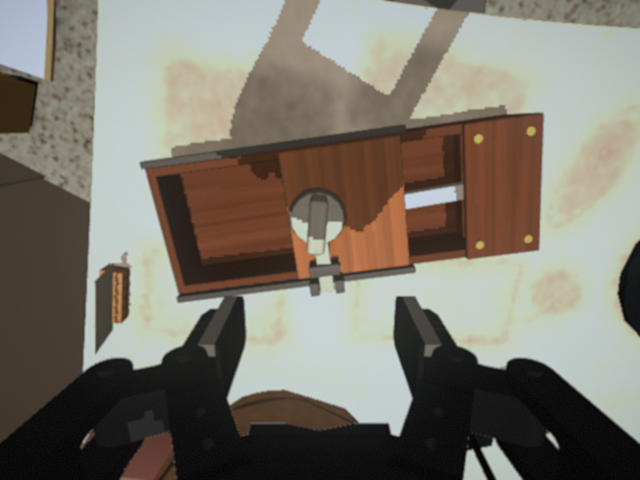

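The wrist view shows the bar at (317,195–252). Depth puts its centre at (0.500,-0.255) and its angle at about -4.5°, so the knob has already been turned about 0.2 rad. I'll align, descend and grip.

>>> jog_arm(
  deltas=[
    {"grip":50,"slide":[1.2,0,0],"delta_rot":[0.84,0,0]},
    {"grip":50,"slide":[2.4,0,0],"delta_rot":[0.84,0,0]},
    {"grip":50,"slide":[3.5,0,0],"delta_rot":[0.84,0,0]},
    {"grip":50,"slide":[4.2,0,0],"delta_rot":[0.84,0,0]},
    {"grip":50,"slide":[4.5,0,0],"delta_rot":[0.84,0,0]},
    {"grip":50,"slide":[4.5,0,0],"delta_rot":[0.84,0,0]},
    {"grip":25,"slide":[4.5,0,0],"delta_rot":[0.84,0,0]},
    {"grip":12,"slide":[4.5,0,0],"delta_rot":[0.84,0,0]},
    {"grip":5,"slide":[4.5,0,0],"delta_rot":[0.84,0,0]},
    {"grip":5,"slide":[4.5,0,0],"delta_rot":[0.84,0,0]},
    {"grip":5,"slide":[4.5,0,0],"delta_rot":[0.84,0,0]},
    {"grip":5,"slide":[4.5,0,0],"delta_rot":[0.84,0,0]},
  ],
)

```text
t: 3.35
tool_pos: [0.5004, -0.2548, 0.0897]
tool_rot: [-0.481, 0.518, 0.481, 0.518]
wrist_force: [0.3, 1.2, -0.1]
opening: 0.0047
```

```bash
python3 -c "
from h import *
s=manip.observe(); print({k:np.round(v,4) for k,v in s.items() if k!='joint_torque'})"
```

```text
{'t': np.float64(3.35), 'q': array([-0.5249,  0.4845,  1.898 ,  0.    ,  0.7588, -2.0215]), 'joint_velocities': array([ 0.0016,  0.002 ,  0.0001,  0.0002, -0.0002,  0.0007]), 'tool_pos': array([ 0.5004, -0.2548,  0.0897]), 'tool_rot': array([-0.4812,  0.5182,  0.481 ,  0.5182]), 'wrist_force': array([ 0.3017,  1.1658, -0.0802]), 'wrist_torque': array([-0.0472,  0.0183, -0.0076]), 'opening': np.float64(0.0047)}
```

The opening shows that nothing was gripped, so I'll look.

```bash
python3 - <<'E'
from h import *
s,im,d=cap('wrist'); s2,im2,d2=cap('side')
a=cv2.resize(im[60:460,160:480],(480,600)); b=cv2.resize(im2[130:310,280:440],(320,360),interpolation=cv2.INTER_CUBIC)
c=np.zeros((600,800,3),np.uint8); c[:,:480]=a; c[:360,480:]=b; cv2.imwrite('pics/g1.png',c)
E
```

```text
(no output)
```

View pics/g1.png

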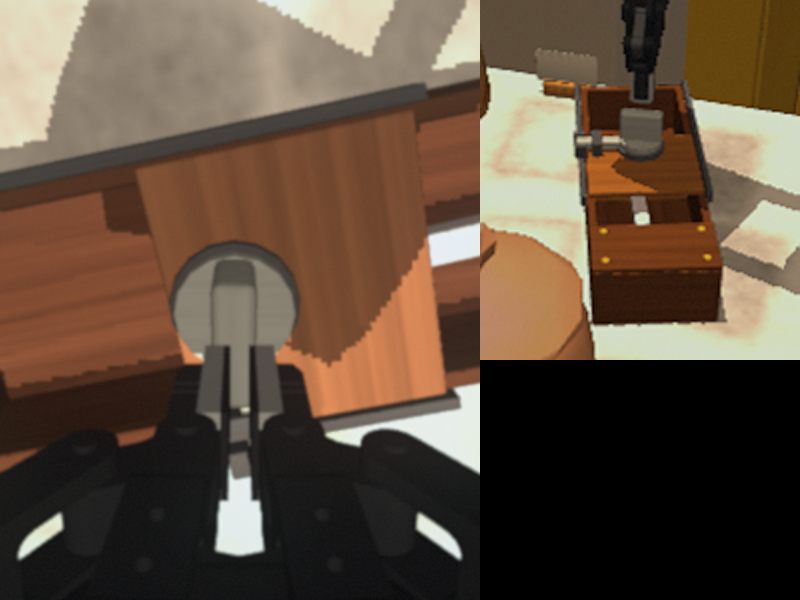

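```bash
python3 - <<'E'
from h import *
def proj(n,X,s=None):
    p,f,W=cam(n,s); c=np.linalg.inv(W)@np.r_[X,1]; a=np.array([c[0],-c[1]])/-c[2]; a=a*(1+p['k1']*(a@a)); return (a*f+[p['cx'],p['cy']]).round(1)
s=manip.observe(); t=s['tool_pos']; Rm=R.from_quat(s['tool_rot']).as_matrix()
for n in('side','wrist','top'): print(n,'TCP',proj(n,t,s),'hold',proj(n,t-.0187*Rm[:,0],s),'bar top',proj(n,[.500,-.255,.112],s))
s1,im,d=cap('side'); sw,imw,dw=cap('wrist')
print('side tip',ondepth('side',[(360,178),(360,170),(360,186),(360,190),(360,195),(360,200)],d).round(4))
# wrist: finger tips  & bar in crop -> orig
c=lambda a:np.array(a)*[320/480,400/600]+[160,60]
print('w',ondepth('wrist',c([(215,380),(265,380),(235,280),(235,350),(215,355),(270,355)]),dw,sw).round(4))
E
```

```text
side TCP [359.7 195.9] hold [360. 188.] bar top [360.2 186.3]
wrist TCP [316.8 274.3] hold [316.5 289.6] bar top [315.9 292.4]
top TCP [426.4 270.4] hold [428.7 269.3] bar top [429.4 269.3]
side tip [[ 0.5005 -0.2411  0.1393]
 [ 0.501  -0.2412  0.1568]
 [ 0.5004 -0.255   0.1127]
 [ 0.5    -0.2501  0.1065]
 [ 0.4997 -0.2527  0.0931]
 [ 0.4993 -0.2501  0.0829]]
w [[ 0.4897 -0.2583  0.1506]
 [ 0.4912 -0.2466  0.1495]
 [ 0.4807 -0.2532  0.1042]
 [ 0.5011 -0.2547  0.1106]
 [ 0.4905 -0.259   0.1356]
 [ 0.4913 -0.2448  0.1362]]
```

```bash
python3 - <<'E'
from h import *
s1,im,d=cap('side')
for v in range(150,206,2):
    print(v,ondepth('side',[(360,v)],d).round(4)[0],im[v,360],end=' | ')
sw,imw,dw=cap('wrist'); print()
Rm=R.from_quat(sw['tool_rot']).as_matrix()
for v in range(270,360,5):
    print(v,((ondepth('wrist',[(301,v),(316,v),(337,v)],dw,sw)-sw['tool_pos'])@Rm).round(3).tolist())
E
```

```text
150 [ 0.5006 -0.1965  0.2223] [51 56 61] | 152 [ 0.5004 -0.1927  0.2204] [41 45 48] | 154 [ 0.5003 -0.1937  0.216 ] [25 26 30] | 156 [ 0.5004 -0.2004  0.2085] [25 27 29] | 158 [ 0.5004 -0.204   0.2025] [25 26 28] | 160 [ 0.5005 -0.2101  0.1952] [18 16 16] | 162 [ 0.5008 -0.2214  0.1849] [30 28 30] | 164 [ 0.5007 -0.2216  0.1807] [19 21 21] | 166 [ 0.5012 -0.2396  0.1664] [19 18 19] | 168 [ 0.5012 -0.2447  0.1592] [24 23 25] | 170 [ 0.501  -0.2417  0.1565] [23 23 23] | 172 [ 0.5008 -0.2406  0.1528] [20 21 21] | 174 [ 0.5006 -0.238   0.1499] [18 20 19] | 176 [ 0.5006 -0.2424  0.143 ] [21 20 22] | 178 [ 0.5006 -0.2442  0.1374] [16 17 17] | 180 [ 0.5005 -0.2456  0.1321] [66 74 81] | 182 [ 0.5051 -0.3871  0.0425] [17 28 52] | 184 [ 0.5007 -0.2606  0.1139] [55 68 81] | 186 [ 0.5004 -0.2555  0.1124] [ 85 102 109] | 188 [ 0.5002 -0.254   0.1087] [ 81  96 103] | 190 [ 0.5    -0.2527  0.1049] [69 81 87] | 192 [ 0.4999 -0.252   0.1006] [67 80 86] | 194 [ 0.4998 -0.2536  0.0949] [66 79 86] | 196 [ 0.4996 -0.2513  0.0916] [68 80 87] | 198 [ 0.4994 -0.2505  0.0874] [66 79 86] | 200 [ 0.4992 -0.249
[... 800 characters left out ...]
08]]
315 [[-0.062, 0.01, -0.005], [-0.021, -0.012, -0.0], [-0.062, 0.01, 0.007]]
320 [[-0.065, 0.01, -0.005], [-0.022, -0.014, -0.0], [-0.065, 0.01, 0.007]]
325 [[-0.07, 0.011, -0.005], [-0.021, -0.017, -0.0], [-0.068, 0.01, 0.007]]
330 [[-0.073, 0.011, -0.005], [-0.021, -0.02, -0.0], [-0.073, 0.01, 0.007]]
335 [[-0.076, 0.011, -0.004], [0.011, -0.042, -0.001], [-0.075, 0.01, 0.007]]
340 [[-0.08, 0.011, -0.004], [0.007, -0.042, -0.001], [-0.08, 0.011, 0.007]]
345 [[-0.083, 0.012, -0.004], [0.006, -0.045, -0.001], [-0.083, 0.011, 0.006]]
350 [[-0.086, 0.012, -0.004], [0.007, -0.049, -0.001], [-0.086, 0.012, 0.006]]
355 [[-0.088, 0.012, -0.004], [0.017, -0.059, -0.001], [-0.181, 0.074, 0.001]]
```

Both cameras agree that the fingertips end about 41 mm short of the reported TCP: z is about 0.131, while the report says 0.090. The fingers closed above the bar. From here I use "tip = TCP − 41 mm". I'll reopen, go 40 mm lower and check before closing.

>>> jog_arm(
  deltas=[
    {"grip":50,"slide":[0,0,0],"delta_rot":[0,0,0]},
    {"grip":50,"slide":[0,0,0],"delta_rot":[0,0,0]},
    {"grip":50,"slide":[0,0,0],"delta_rot":[0,0,0]},
    {"grip":50,"slide":[0,0,0],"delta_rot":[0,0,0]},
    {"grip":50,"slide":[0.4,0,0],"delta_rot":[0,0,0]},
    {"grip":50,"slide":[0.8,0,0],"delta_rot":[0,0,0]},
    {"grip":50,"slide":[1.2,0,0],"delta_rot":[0,0,0]},
    {"grip":50,"slide":[1.6,0,0],"delta_rot":[0,0,0]},
    {"grip":50,"slide":[1.6,0,0],"delta_rot":[0,0,0]},
  ],
)

```text
t: 4.55
tool_pos: [0.4993, -0.2541, 0.0477]
tool_rot: [-0.48, 0.518, 0.482, 0.518]
wrist_force: [-0.5, 0.1, 0.1]
opening: 0.0502
```

```bash
python3 - <<'E'
from h import *
sw,imw,dw=cap('wrist'); Rm=R.from_quat(sw['tool_rot']).as_matrix()
v,u=np.mgrid[200:480,100:540]; uv=np.c_[u.ravel(),v.ravel()]
o,dr=ray('wrist',uv,sw); P=((o+dr*dw[uv[:,1],uv[:,0]][:,None])-sw['tool_pos'])@Rm
m=(abs(P[:,1])<.014)&(abs(P[:,2])>.02)&(abs(P[:,2])<.05)
q=P[m&(P[:,0]<-.02)]; print('finger tip x pctl',np.percentile(q[:,0],[90,97,99,99.8]).round(4), 'z range +',np.percentile(q[q[:,2]>0][:,2],[2,50,98]).round(3),'-',np.percentile(q[q[:,2]<0][:,2],[2,50,98]).round(3))
print(sw['tool_pos'],sw['wrist_force'],sw['opening'])
s,im,d=cap('side'); cv2.imwrite('pics/g2.png',np.hstack([cv2.resize(imw[60:460,160:480],(400,500)),cv2.resize(im[130:290,290:418],(400,500),interpolation=cv2.INTER_CUBIC)]))
E
```

```text
finger tip x pctl [-0.0563 -0.0328 -0.0205 -0.0201] z range + [0.025 0.039 0.05 ] - [-0.05  -0.039 -0.022]
[ 0.49931903 -0.25411609  0.04767307] [-0.50302497  0.05704876  0.09571486] 0.050196905195560367
```

View pics/g2.png

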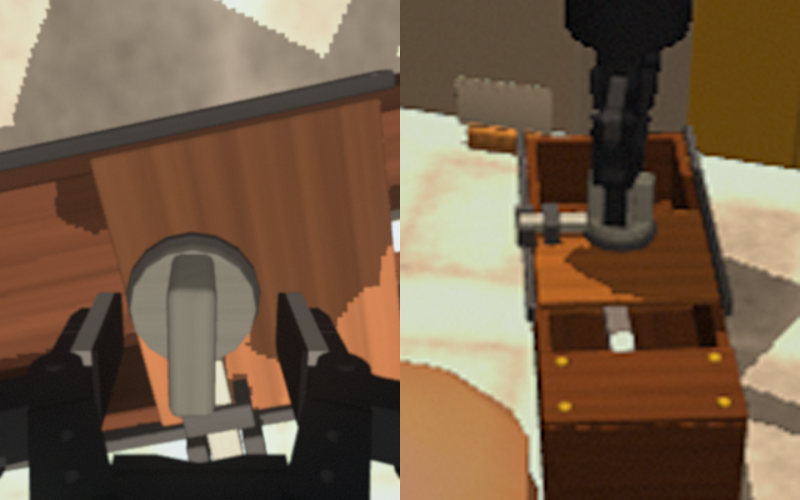

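The jaws now straddle the bar with no contact force. I'll close.

>>> jog_arm(
  deltas=[
    {"grip":30,"slide":[0,0,0],"delta_rot":[0,0,0]},
    {"grip":15,"slide":[0,0,0],"delta_rot":[0,0,0]},
    {"grip":5,"slide":[0,0,0],"delta_rot":[0,0,0]},
    {"grip":5,"slide":[0,0,0],"delta_rot":[0,0,0]},
    {"grip":5,"slide":[0,0,0],"delta_rot":[0,0,0]},
  ],
)

```text
t: 5.15
tool_pos: [0.5007, -0.2562, 0.0503]
tool_rot: [-0.482, 0.518, 0.48, 0.518]
wrist_force: [-5.1, -11.3, 4.7]
opening: 0.0125
```

>>> jog_arm(
  deltas=[
    {"grip":5,"slide":[0,0,0],"delta_rot":[1,0,0]},
    {"grip":5,"slide":[0,0,0],"delta_rot":[2,0,0]},
    {"grip":5,"slide":[0,0,0],"delta_rot":[3,0,0]},
    {"grip":5,"slide":[0,0,0],"delta_rot":[4,0,0]},
    {"grip":5,"slide":[0,0,0],"delta_rot":[5,0,0]},
    {"grip":5,"slide":[0,0,0],"delta_rot":[6,0,0]},
    {"grip":5,"slide":[0,0,0],"delta_rot":[7,0,0]},
    {"grip":5,"slide":[0,0,0],"delta_rot":[8,0,0]},
    {"grip":5,"slide":[0,0,0],"delta_rot":[9,0,0]},
    {"grip":5,"slide":[0,0,0],"delta_rot":[10,0,0]},
    {"grip":5,"slide":[0,0,0],"delta_rot":[11,0,0]},
    {"grip":5,"slide":[0,0,0],"delta_rot":[12,0,0]},
    {"grip":5,"slide":[0,0,0],"delta_rot":[13,0,0]},
    {"grip":5,"slide":[0,0,0],"delta_rot":[13.6,0,0]},
    {"grip":5,"slide":[0,0,0],"delta_rot":[13.6,0,0]},
  ],
)

```text
t: 6.65
tool_pos: [0.501, -0.2563, 0.0503]
tool_rot: [-0.109, 0.698, 0.108, 0.699]
wrist_force: [-3.9, -10.6, 4.0]
opening: 0.0128
```

```bash
python3 -c "
from h import *
s=manip.observe(); print({k:np.round(v,4) for k,v in s.items() if k!='joint_torque'});print(R.from_quat(s['tool_rot']).as_matrix().round(3))"
```

```text
{'t': np.float64(6.65), 'q': array([-5.2600e-01,  5.4240e-01,  1.9238e+00, -1.6000e-03,  6.7290e-01,
       -8.3260e-01]), 'joint_velocities': array([ 0.0005,  0.0005, -0.0003,  0.002 , -0.0009, -0.0515]), 'tool_pos': array([ 0.501 , -0.2563,  0.0503]), 'tool_rot': array([-0.1093,  0.6983,  0.1076,  0.6992]), 'wrist_force': array([ -3.8953, -10.5696,   3.976 ]), 'wrist_torque': array([-1.8629,  0.4315, -0.0653]), 'opening': np.float64(0.0128)}
[[ 0.002 -0.303  0.953]
 [-0.002  0.953  0.303]
 [-1.    -0.003  0.001]]
```

>>> jog_arm(
  deltas=[
    {"grip":5,"slide":[0,0,0],"delta_rot":[0.5,0,0]},
    {"grip":5,"slide":[0,0,0],"delta_rot":[0.9,0,0]},
    {"grip":5,"slide":[0,0,0],"delta_rot":[1.2,0,0]},
    {"grip":5,"slide":[0,0,0],"delta_rot":[1.2,0,0]},
  ],
)

```text
t: 7.05
tool_pos: [0.5009, -0.2563, 0.0503]
tool_rot: [-0.073, 0.703, 0.072, 0.704]
wrist_force: [-5.1, -11.7, 2.9]
opening: 0.0129
```

```bash
python3 -c "
from h import *
s=manip.observe(); print(s['wrist_torque'],s['wrist_force'],s['tool_pos'],s['opening']);print(R.from_quat(s['tool_rot']).as_matrix().round(3))"
```

```text
[-1.95891979  0.43562453  0.99811374] [ -5.14613    -11.73524223   2.89390138] [ 0.50093814 -0.2563239   0.05029767] 0.012872356257407064
[[ 0.001 -0.204  0.979]
 [-0.002  0.979  0.204]
 [-1.    -0.003  0.001]]
```

The torque rose to 1 N·m, so the knob is at its stop. Next I'll slide the cover open.

>>> jog_arm(
  deltas=[
    {"grip":5,"slide":[0,-0.2,-0.015],"delta_rot":[-0.3,0,0]},
    {"grip":5,"slide":[0,-0.5,-0.04],"delta_rot":[-0.3,0,0]},
    {"grip":5,"slide":[0,-0.9,-0.07],"delta_rot":[-0.3,0,0]},
    {"grip":5,"slide":[0,-1.3,-0.1],"delta_rot":[-0.3,0,0]},
    {"grip":5,"slide":[0,-1.7,-0.135],"delta_rot":[-0.3,0,0]},
    {"grip":5,"slide":[0,-2.1,-0.17],"delta_rot":[-0.3,0,0]},
    {"grip":5,"slide":[0,-2.5,-0.2],"delta_rot":[-0.3,0,0]},
    {"grip":5,"slide":[0,-2.9,-0.23],"delta_rot":[-0.3,0,0]},
    {"grip":5,"slide":[0,-3.3,-0.265],"delta_rot":[-0.3,0,0]},
    {"grip":5,"slide":[0,-3.7,-0.3],"delta_rot":[-0.3,0,0]},
    {"grip":5,"slide":[0,-4.1,-0.33],"delta_rot":[-0.3,0,0]},
    {"grip":5,"slide":[0,-4.4,-0.355],"delta_rot":[-0.3,0,0]},
    {"grip":5,"slide":[0,-4.55,-0.365],"delta_rot":[-0.3,0,0]},
    {"grip":5,"slide":[0,-4.55,-0.365],"delta_rot":[-0.3,0,0]},
  ],
)

```text
t: 8.45
tool_pos: [0.5151, -0.3664, 0.0501]
tool_rot: [-0.081, 0.702, 0.082, 0.703]
wrist_force: [4.4, 18.2, 13.9]
opening: 0.0126
```

```bash
python3 -c "
from h import *
s=manip.observe(); print(s['wrist_torque'],s['wrist_force'],s['tool_pos'],s['opening']);print(R.from_quat(s['tool_rot']).as_matrix().round(3))
print(np.linalg.norm(s['tool_pos'][:2]-[.5009,-.2563]),np.degrees(np.arctan2(s['tool_pos'][0]-.5009,-s['tool_pos'][1]-.2563)))"
```

```text
[ 2.83611428 -0.94213023  0.54887999] [ 4.44943811 18.20747222 13.89781082] [ 0.51510385 -0.36639325  0.05014403] 0.012612593895066807
[[ 0.    -0.229  0.973]
 [ 0.002  0.973  0.229]
 [-1.     0.002  0.001]]
0.1110057380142667 7.351491604321976
```

The cover moved 111 mm and met its stop, with an 18 N reaction. I'll release, rise and look at the ruler.

>>> jog_arm(
  deltas=[
    {"grip":20,"slide":[0,0.06,0],"delta_rot":[0,0,0]},
    {"grip":40,"slide":[0,0.06,0],"delta_rot":[0,0,0]},
    {"grip":45,"slide":[0,0.06,0],"delta_rot":[0,0,0]},
    {"grip":45,"slide":[0,0.06,0],"delta_rot":[0,0,0]},
    {"grip":45,"slide":[-1,0.06,0],"delta_rot":[0,0,0]},
    {"grip":45,"slide":[-2,0,0],"delta_rot":[0,0,0]},
    {"grip":45,"slide":[-4,0,0],"delta_rot":[0,0,0]},
    {"grip":45,"slide":[-6,1,0.1],"delta_rot":[1.2,0,0]},
    {"grip":45,"slide":[-6,3,0.3],"delta_rot":[1.2,0,0]},
    {"grip":45,"slide":[-6,5,0.45],"delta_rot":[1.2,0,0]},
    {"grip":45,"slide":[-6,5.9,0.53],"delta_rot":[1.2,0,0]},
    {"grip":45,"slide":[-6,5.9,0.53],"delta_rot":[1.2,0,0]},
    {"grip":45,"slide":[-6,5.9,0.53],"delta_rot":[1.2,0,0]},
  ],
)

```text
t: 9.75
tool_pos: [0.4939, -0.2213, 0.1998]
tool_rot: [-0.045, 0.705, 0.045, 0.706]
wrist_force: [0.6, -0.7, -0.1]
opening: 0.0449
```

```bash
python3 - <<'E'
from h import *
s,im,d=cap('wrist'); st,it,dt=cap('top')
Rm=R.from_quat(s['tool_rot']).as_matrix(); print(s['tool_pos'],s['wrist_force'],s['opening'],s['q'].round(3)); print(Rm.round(3))
def ana(n,im,d,s):
    v,u=np.mgrid[0:480,0:640]; uv=np.c_[u.ravel(),v.ravel()]; o,dr=ray(n,uv,s); P=o+dr*d.ravel()[:,None]
    y=np.radians(7.35); ex=np.array([np.cos(y),np.sin(y)]); ey=np.array([-ex[1],ex[0]])
    c=(P[:,:2]-[.4954,-.229]); a=c@ex; b=c@ey
    m=(P[:,2]>.034)&(P[:,2]<.05)&(abs(a)<.046)&(b<.1)&(b>-.058)&(im.reshape(-1,3).min(1)>60)
    q=P[m]; print(n,m.sum(),q.mean(0) if len(q) else ''); 
    r=cv2.minAreaRect((q[:,:2]*1000).astype(np.float32)); print(r,'case a,b range',np.percentile(a[m],[1,50,99]).round(4),np.percentile(b[m],[0.5,99.5]).round(4))
    z=(P[:,2]>.064)&(P[:,2]<.071)&(abs(a)<.045); bz=b[z]; print('cover edge b',np.percentile(bz[(bz<-.03)&(bz>-.12)],99.5) if len(bz) else '', 'hood edge', np.percentile(bz[(bz>.05)&(bz<.15)],.5) if ((bz>.05)&(bz<.15)).any() else '')
    h=(P[:,2]>.104)&(P[:,2]<.12)&(abs(a)<.04)&(b<-.09)&(b>-.18)
    if h.sum()>20: print('bar',P[h].mean(0),cv2.minAreaRect((P[h][:,:2]*1000).astype(np.float32)))
ana('wrist',im,d,s); ana('top',it,dt,st)
c=np.zeros((600,800,3),np.uint8); c[:480,:640]=im; cv2.imwrite('pics/r1.png',c[:480,:640])
E
```

```text
[ 0.49394104 -0.22130104  0.19982113] [ 0.58521411 -0.66382413 -0.14776694] 0.04485342263047819 [-0.477  0.32   1.838 -0.     0.983 -0.605]
[[ 0.001 -0.127  0.992]
 [-0.001  0.992  0.127]
 [-1.    -0.001  0.   ]]
wrist 2555 [ 0.49918006 -0.1985087   0.04086145]
((500.0308532714844, -203.30419921875), (14.0120210647583, 148.46588134765625), 9.66197681427002) case a,b range [-0.0006  0.0077  0.0163] [-0.0481  0.0987]
cover edge b -0.06168912561702983 hood edge 0.09832167527814895
bar [ 0.51555989 -0.36098489  0.10988995] ((515.72607421875, -362.80426025390625), (14.05748462677002, 41.29383087158203), 14.571999549865723)
top 215 [ 0.49099002 -0.15680909  0.0397509 ]
((491.16265869140625, -158.16810607910156), (14.296996116638184, 51.777374267578125), 9.239112854003906) case a,b range [-0.0026  0.0049  0.0123] [0.0454 0.0965]
cover edge b -0.07896678100509996 hood edge 0.09883153475658384
```

View pics/r1.png

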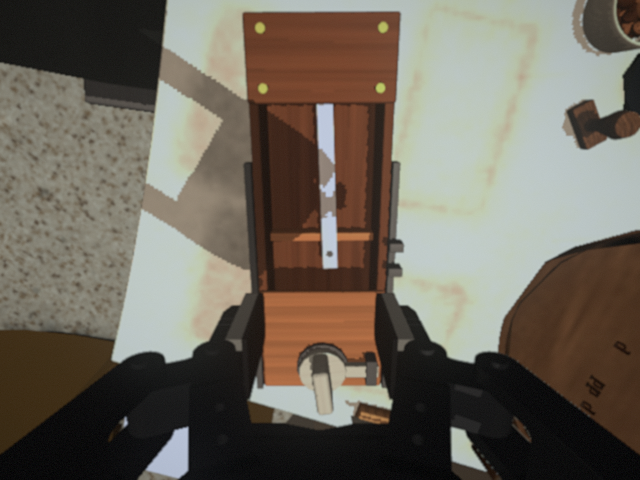

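The wrist view shows the case open: the mouth spans rows 103–292, the ruler runs from (325,103) to (330,268), and the rib is at row 237. Depth puts the knob at about -75.4° world, i.e. 1.445 rad. The ruler is yawed 9.6° with its cover end near case y -47. I'll hover over it with a narrower opening and check the finger profile against the walls.

>>> jog_arm(
  deltas=[
    {"grip":32,"slide":[1,0.28,0.35],"delta_rot":[-0.46,0,0]},
    {"grip":32,"slide":[3,0.28,0.35],"delta_rot":[-0.46,0,0]},
    {"grip":32,"slide":[4.5,0.28,0.35],"delta_rot":[-0.46,0,0]},
    {"grip":32,"slide":[5.2,0.28,0.35],"delta_rot":[-0.46,0,0]},
    {"grip":32,"slide":[5.2,0.28,0.35],"delta_rot":[-0.46,0,0]},
  ],
)

```text
t: 10.35
tool_pos: [0.4998, -0.2135, 0.0668]
tool_rot: [-0.058, 0.706, 0.059, 0.703]
wrist_force: [-0.6, 0.3, 0.4]
opening: 0.0321
```

```bash
python3 - <<'E'
from h import *
s,im,d=cap('wrist'); Rm=R.from_quat(s['tool_rot']).as_matrix(); print(s['tool_pos'],s['opening'],Rm.round(3)[:,2])
v,u=np.mgrid[0:480,0:640]; uv=np.c_[u.ravel(),v.ravel()]; o,dr=ray('wrist',uv,s); P=o+dr*d.ravel()[:,None]; L=(P-s['tool_pos'])@Rm
dark=(abs(L[:,1])<.05)&(P[:,2]>.118)
for lo in np.arange(-.12,-.02,.01):
    m=dark&(L[:,0]>lo)&(L[:,0]<=lo+.01)
    if m.any(): print(lo.round(2),m.sum(),'z',L[m,2].min().round(3),L[m,2].max().round(3),'|z|min',abs(L[m,2]).min().round(3),'y',L[m,1].min().round(3),L[m,1].max().round(3))
m=(P[:,2]>.034)&(P[:,2]<.05)&(abs(L[:,2])<.025)&(L[:,1]>-.07)&(L[:,1]<.08)&(im.reshape(-1,3).min(1)>60); q=P[m]
print(len(q),cv2.minAreaRect((q[:,:2]*1000).astype(np.float32)),'ruler z in tool for |y|<15mm',L[m&(abs(L[:,1])<.03),2].mean(), m.sum())
E
```

```text
[ 0.49980972 -0.21352247  0.06675382] 0.032116533632372386 [ 0.986  0.165 -0.004]
-0.12 16682 z -0.061 0.062 |z|min 0.0 y -0.006 0.019
-0.11 8670 z -0.056 0.058 |z|min 0.007 y -0.012 0.019
-0.1 11836 z -0.052 0.054 |z|min 0.015 y -0.012 0.015
-0.09 3475 z -0.048 0.05 |z|min 0.016 y -0.012 0.015
-0.08 1886 z -0.032 0.034 |z|min 0.015 y -0.011 0.014
-0.07 1451 z -0.029 0.031 |z|min 0.015 y -0.01 0.013
-0.06 1074 z -0.029 0.031 |z|min 0.015 y -0.01 0.013
5939 ((500.2728576660156, -205.358154296875), (14.022283554077148, 144.22462463378906), 9.670884132385254) ruler z in tool for |y|<15mm 0.0019229188917884979 5939
```

>>> jog_arm(
  deltas=[
    {"grip":28,"slide":[1,0,0.08],"delta_rot":[0,0,0]},
    {"grip":28,"slide":[2,0,0.08],"delta_rot":[0,0,0]},
    {"grip":28,"slide":[2.6,0,0.08],"delta_rot":[0,0,0]},
    {"grip":28,"slide":[2.6,0,0.08],"delta_rot":[0,0,0]},
    {"grip":28,"slide":[2.6,0,0.08],"delta_rot":[0,0,0]},
  ],
)

```text
t: 10.9
tool_pos: [0.5043, -0.2137, 0.0057]
tool_rot: [-0.059, 0.704, 0.058, 0.705]
wrist_force: [-1.0, -0.4, 0.5]
opening: 0.0281
```

```bash
python3 - <<'E'
from h import *
s,im,d=cap('wrist'); Rm=R.from_quat(s['tool_rot']).as_matrix(); print(s['tool_pos'],s['opening'],s['wrist_force'],Rm.round(3)[:,2])
v,u=np.mgrid[0:480,0:640]; uv=np.c_[u.ravel(),v.ravel()]; o,dr=ray('wrist',uv,s); P=o+dr*d.ravel()[:,None]; L=(P-s['tool_pos'])@Rm
dk=(im.reshape(-1,3).max(1)<110)&(L[:,1]>-.006)&(L[:,1]<.02)
for n,m in (('knuckle+',dk&(L[:,2]>.04)&(L[:,2]<.06)&(P[:,2]>.07)),('knuckle-',dk&(L[:,2]<-.04)&(L[:,2]>-.06)&(P[:,2]>.07)),('tip+',dk&(L[:,2]>.012)&(L[:,2]<.03)&(P[:,2]>.03)&(L[:,1]>.002)&(u.ravel()>320)),('tip-',dk&(L[:,2]<-.012)&(L[:,2]>-.03)&(P[:,2]>.03)&(L[:,1]>.002))):
    q=L[m]; print(n,len(q), np.percentile(q[:,0],[50,98,99.5,100]).round(3) if len(q) else '')
cv2.imwrite('pics/d1.png',im)
E
```

```text
[ 0.50430187 -0.21371106  0.00568044] 0.02805321669671167 [-0.9583835  -0.36180678  0.45882234] [0.986 0.166 0.001]
knuckle+ 11009 [-0.113 -0.091 -0.088 -0.083]
knuckle- 10427 [-0.114 -0.091 -0.087 -0.083]
tip+ 9128 [-0.11  -0.048 -0.044 -0.039]
tip- 8728 [-0.107 -0.047 -0.044 -0.039]
```

View pics/d1.png

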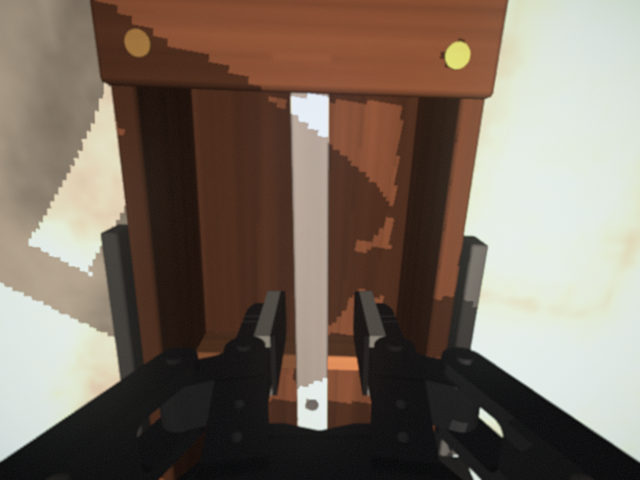

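Two pads straddle the ruler, centred at about column 312. The knuckles will clear the 68 mm rails by roughly 5 mm at TCP z −0.013. I'll descend and close.

>>> jog_arm(
  deltas=[
    {"grip":28,"slide":[0.4,0,0],"delta_rot":[0,0,0]},
    {"grip":28,"slide":[0.75,0,0],"delta_rot":[0,0,0]},
    {"grip":28,"slide":[0.75,0,0],"delta_rot":[0,0,0]},
    {"grip":18,"slide":[0.75,0,0],"delta_rot":[0,0,0]},
    {"grip":10,"slide":[0.75,0,0],"delta_rot":[0,0,0]},
    {"grip":5,"slide":[0.75,0,0],"delta_rot":[0,0,0]},
    {"grip":5,"slide":[0.75,0,0],"delta_rot":[0,0,0]},
    {"grip":5,"slide":[0.75,0,0],"delta_rot":[0,0,0]},
  ],
)

```text
t: 11.75
tool_pos: [0.5035, -0.213, -0.0141]
tool_rot: [-0.059, 0.705, 0.059, 0.705]
wrist_force: [-0.8, -0.6, -0.8]
opening: 0.0125
```

```bash
python3 -c "
from h import *
s=manip.observe(); print({k:np.round(v,4) for k,v in s.items() if k!='joint_torque'});print(R.from_quat(s['tool_rot']).as_matrix().round(3))"
```

```text
{'t': np.float64(11.75), 'q': array([-0.4556,  0.6325,  1.9888,  0.    ,  0.52  , -0.6224]), 'joint_velocities': array([-0.0009,  0.0008,  0.0003, -0.0007,  0.0007,  0.0012]), 'tool_pos': array([ 0.5035, -0.213 , -0.0141]), 'tool_rot': array([-0.0589,  0.7046,  0.0588,  0.7047]), 'wrist_force': array([-0.8087, -0.5755, -0.783 ]), 'wrist_torque': array([-0.0052, -0.0243, -0.0041]), 'opening': np.float64(0.0125)}
[[ 0.    -0.166  0.986]
 [-0.     0.986  0.166]
 [-1.    -0.     0.   ]]
```

The ruler is gripped with negligible force. I'll start the tilt: cover end up, hood end held about 30 mm high, drawing toward −y. I planned it so the top line passes at least 7 mm below the hood edge.

>>> jog_arm(
  deltas=[
    {"grip":5,"slide":[-0.08,0,0],"delta_rot":[0,0,0]},
    {"grip":5,"slide":[-0.3,-0.1,0],"delta_rot":[0,0,-0.5]},
    {"grip":5,"slide":[-0.54,-0.2,0],"delta_rot":[0,0,-1]},
    {"grip":5,"slide":[-0.77,-0.33,0],"delta_rot":[0,0,-1.5]},
    {"grip":5,"slide":[-1.0,-0.45,0],"delta_rot":[0,0,-2]},
    {"grip":5,"slide":[-1.0,-0.45,0],"delta_rot":[0,0,-2]},
  ],
)

```text
t: 12.35
tool_pos: [0.5053, -0.2234, 0.0113]
tool_rot: [-0.121, 0.697, -0.003, 0.707]
wrist_force: [-0.2, -0.5, -1.7]
opening: 0.0126
```

```bash
python3 - <<'E'
from h import *
s,im,d=cap('side'); cv2.imwrite('pics/e1.png',cv2.resize(im[110:310,280:440],(480,600),interpolation=cv2.INTER_CUBIC))
print({k:np.round(v,4) for k,v in s.items() if k!='joint_torque'});print(R.from_quat(s['tool_rot']).as_matrix().round(3))
E
```

```text
{'t': np.float64(12.35), 'q': array([-0.3588,  0.574 ,  2.0511, -0.353 ,  0.4518, -0.2137]), 'joint_velocities': array([-0.026 ,  0.0142, -0.0188,  0.1149,  0.0122, -0.1425]), 'tool_pos': array([ 0.5053, -0.2234,  0.0113]), 'tool_rot': array([-0.121 ,  0.6966, -0.0026,  0.7071]), 'wrist_force': array([-0.2138, -0.5286, -1.707 ]), 'wrist_torque': array([0.0787, 0.0426, 0.025 ]), 'opening': np.float64(0.0126)}
[[ 0.029 -0.165  0.986]
 [-0.172  0.971  0.167]
 [-0.985 -0.175  0.   ]]
```

View pics/e1.png

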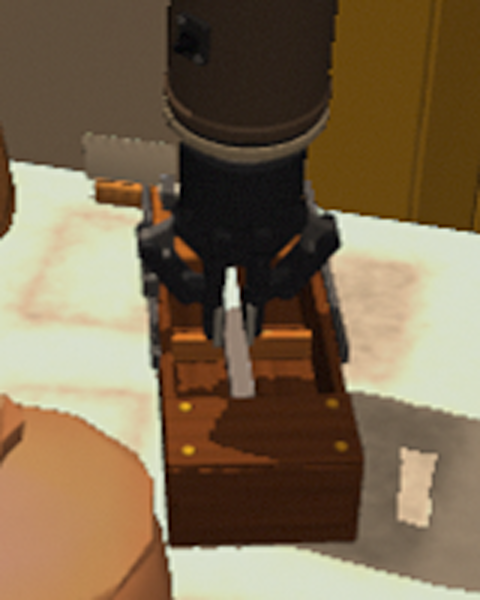

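The side view shows the ruler held with its cover end up and its hood end still under the hood edge at crop (243,395). Forces are about 2 N. I'll continue.

>>> jog_arm(
  deltas=[
    {"grip":5,"slide":[-0.21,-0.18,0],"delta_rot":[0,0,-0.5]},
    {"grip":5,"slide":[-0.42,-0.36,0],"delta_rot":[0,0,-1]},
    {"grip":5,"slide":[-0.63,-0.52,0],"delta_rot":[0,0,-1.5]},
    {"grip":5,"slide":[-0.84,-0.68,0],"delta_rot":[0,0,-2]},
    {"grip":5,"slide":[-1.05,-0.86,0],"delta_rot":[0,0,-2.5]},
    {"grip":5,"slide":[-1.25,-1.04,0],"delta_rot":[0,0,-3]},
    {"grip":5,"slide":[-1.25,-1.04,0],"delta_rot":[0,0,-3]},
  ],
)

```text
t: 13.1
tool_pos: [0.5083, -0.2437, 0.0458]
tool_rot: [-0.21, 0.676, -0.095, 0.7]
wrist_force: [0.0, 0.1, -1.4]
opening: 0.0129
```

```bash
python3 -c "
from h import *
s=manip.observe(); print({k:np.round(v,4) for k,v in s.items() if k!='joint_torque'});print(R.from_quat(s['tool_rot']).as_matrix().round(3))"
```

```text
{'t': np.float64(13.1), 'q': array([-0.2122,  0.544 ,  2.1202, -0.9541,  0.5024,  0.476 ]), 'joint_velocities': array([-0.0221,  0.0015, -0.0138,  0.0938, -0.0256, -0.1196]), 'tool_pos': array([ 0.5083, -0.2437,  0.0458]), 'tool_rot': array([-0.2103,  0.6756, -0.0947,  0.7002]), 'wrist_force': array([ 0.0351,  0.091 , -1.4309]), 'wrist_torque': array([ 0.195 ,  0.037 , -0.0003]), 'opening': np.float64(0.0129)}
[[ 0.069 -0.152  0.986]
 [-0.417  0.894  0.167]
 [-0.906 -0.422 -0.001]]
```

>>> jog_arm(
  deltas=[
    {"grip":5,"slide":[-0.07,-0.19,0],"delta_rot":[0,0,-0.3]},
    {"grip":5,"slide":[-0.135,-0.37,0],"delta_rot":[0,0,-0.6]},
    {"grip":5,"slide":[-0.07,-0.56,0],"delta_rot":[0,0,-0.6]},
    {"grip":5,"slide":[0,-0.75,0],"delta_rot":[0,0,-0.6]},
    {"grip":5,"slide":[0.065,-0.99,0],"delta_rot":[0,0,-0.6]},
    {"grip":5,"slide":[0.13,-1.22,0],"delta_rot":[0,0,-0.6]},
    {"grip":5,"slide":[-0.04,-1.43,0],"delta_rot":[0,0,-0.6]},
    {"grip":5,"slide":[-0.205,-1.64,0],"delta_rot":[0,0,-0.6]},
    {"grip":5,"slide":[-0.205,-1.64,0],"delta_rot":[0,0,-0.6]},
  ],
)

```text
t: 14.0
tool_pos: [0.515, -0.279, 0.0691]
tool_rot: [-0.227, 0.669, -0.114, 0.698]
wrist_force: [-0.4, 0.4, -1.4]
opening: 0.0123
```

```bash
python3 - <<'E'
from h import *
s,im,d=cap('top'); s2,i2,d2=cap('side')
c=np.zeros((600,800,3),np.uint8); c[:400,:]=cv2.resize(im[210:340,280:540],(800,400),interpolation=cv2.INTER_CUBIC); c=c.copy()
c[:, 480:]=cv2.resize(i2[70:310,270:398],(320,600),interpolation=cv2.INTER_CUBIC); c[:400,:480]=cv2.resize(im[215:340,300:450],(480,400),interpolation=cv2.INTER_CUBIC)
cv2.imwrite('pics/e2.png',c)
print({k:np.round(v,4) for k,v in s2.items() if k!='joint_torque'});print(R.from_quat(s2['tool_rot']).as_matrix().round(3))
E
```

```text
{'t': np.float64(14.05), 'q': array([-0.2429,  0.5236,  2.1022, -1.0075,  0.5343,  0.4811]), 'joint_velocities': array([ 0.0046,  0.0117,  0.0083, -0.0115, -0.0052,  0.0177]), 'tool_pos': array([ 0.5148, -0.2787,  0.0687]), 'tool_rot': array([-0.2275,  0.6691, -0.1136,  0.6983]), 'wrist_force': array([-0.107 ,  0.273 , -1.2156]), 'wrist_torque': array([0.3166, 0.0863, 0.0133]), 'opening': np.float64(0.0125)}
[[ 0.079 -0.146  0.986]
 [-0.463  0.871  0.166]
 [-0.883 -0.47   0.001]]
```

View pics/e2.png

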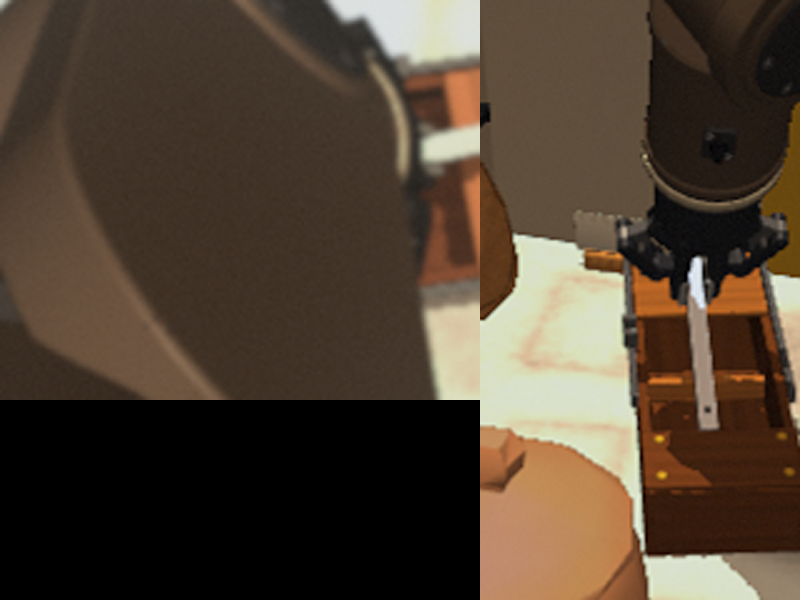

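The side view shows the ruler nearly drawn out, with its hood end at crop (708,428) right at the hood edge line. Wrist force is only about 1.3 N. I'll draw it back a little more and start rising slowly.

>>> jog_arm(
  deltas=[
    {"grip":5,"slide":[0.066,-0.12,0],"delta_rot":[0,0,0]},
    {"grip":5,"slide":[0.13,-0.25,0],"delta_rot":[0,0,0]},
    {"grip":5,"slide":[-0.05,-0.34,0],"delta_rot":[0,0,0]},
    {"grip":5,"slide":[-0.22,-0.435,0],"delta_rot":[0,0,0]},
    {"grip":5,"slide":[-0.4,-0.53,0],"delta_rot":[0,0,0]},
    {"grip":5,"slide":[-0.4,-0.53,0],"delta_rot":[0,0,0]},
  ],
)

```text
t: 14.7
tool_pos: [0.5161, -0.2854, 0.084]
tool_rot: [-0.228, 0.669, -0.114, 0.698]
wrist_force: [-0.7, -0.1, -1.1]
opening: 0.0126
```

>>> jog_arm(
  deltas=[
    {"grip":5,"slide":[-0.44,-0.235,0],"delta_rot":[0,0,0]},
    {"grip":5,"slide":[-0.88,-0.47,0],"delta_rot":[0,0,0]},
    {"grip":5,"slide":[-1.77,-0.94,0],"delta_rot":[0,0,0]},
    {"grip":5,"slide":[-2.65,-1.41,0],"delta_rot":[0,0,0]},
    {"grip":5,"slide":[-3.53,-1.88,0],"delta_rot":[0,0,0]},
    {"grip":5,"slide":[-4.41,-2.35,0],"delta_rot":[0,0,0]},
    {"grip":5,"slide":[-5.3,-2.81,0],"delta_rot":[0,0,0]},
    {"grip":5,"slide":[-5.3,-2.81,0],"delta_rot":[0,0,0]},
    {"grip":5,"slide":[-5.3,-2.81,0],"delta_rot":[0,0,0]},
    {"grip":5,"slide":[-5.3,-2.81,0],"delta_rot":[0,0,0]},
    {"grip":5,"slide":[-5.3,-2.81,0],"delta_rot":[0,0,0]},
  ],
)

```text
t: 15.8
tool_pos: [0.515, -0.285, 0.2319]
tool_rot: [-0.228, 0.67, -0.113, 0.697]
wrist_force: [-0.3, 0.3, -1.5]
opening: 0.0125
```

```bash
python3 - <<'E'
from h import *
s,im,d=cap('side'); cv2.imwrite('pics/f1.png',im)
print({k:np.round(v,4) for k,v in s.items() if k!='joint_torque'});Rm=R.from_quat(s['tool_rot']).as_matrix();print(Rm.round(3))
B=s['tool_pos']-.0415*Rm[:,0]+.129*Rm[:,1]; print('expected hood end underside',B)
v,u=np.mgrid[0:480,0:640]; uv=np.c_[u.ravel(),v.ravel()]; o,dr=ray('side',uv); P=o+dr*d.ravel()[:,None]; L=(P-s['tool_pos'])@Rm
m=(abs(L[:,2])<.012)&(L[:,0]>-.065)&(L[:,0]<-.03)&(L[:,1]>.02)&(L[:,1]<.2); q=P[m]; print(m.sum(),'y along',L[m,1].max(),'min z',np.percentile(q[:,2],[0,1,5]))
# bystanders: compare with first side picture
a=cv2.imread('pics/side0.png'); df=cv2.absdiff(a,im).max(2)
for n,(x,y) in dict(cup=(406,365),dish=(215,290),stamp=(234,253)).items(): print(n,df[y-22:y+22,x-22:x+22].mean())
E
```

```text
{'t': np.float64(15.8), 'q': array([-2.5530e-01,  2.7110e-01,  1.9578e+00, -6.3410e-01,  8.0780e-01,
       -2.0000e-04]), 'joint_velocities': array([-0.0012,  0.0008, -0.0045,  0.0004,  0.0031, -0.0031]), 'tool_pos': array([ 0.515 , -0.285 ,  0.2319]), 'tool_rot': array([-0.2275,  0.6701, -0.113 ,  0.6974]), 'wrist_force': array([-0.2987,  0.2817, -1.503 ]), 'wrist_torque': array([ 0.3071,  0.0482, -0.0129]), 'opening': np.float64(0.0125)}
[[ 0.076 -0.147  0.986]
 [-0.463  0.871  0.166]
 [-0.883 -0.469 -0.002]]
expected hood end underside [ 0.4928008  -0.15347403  0.20806129]
482 y along 0.12478913764637066 min z [0.2110793  0.21277972 0.21845903]
cup 4.432334710743802
dish 4.029442148760331
stamp 5.197314049586777
```

View pics/f1.png

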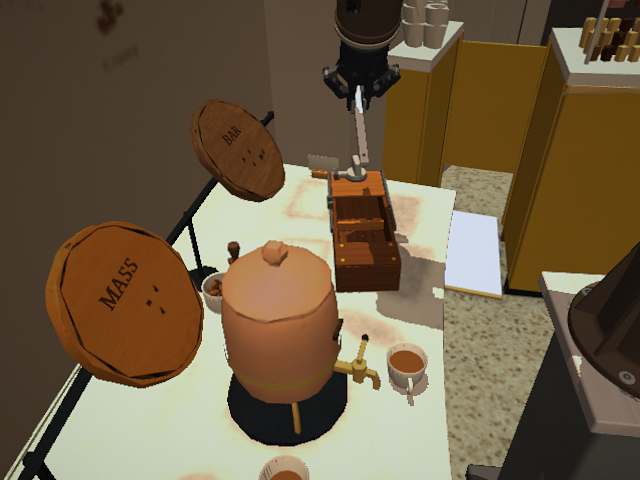

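The side view shows the ruler (about (357,95) to (363,165)) held clear above the open, empty case. Its lowest point is about 0.21 m up, and the cup, dish and stamp are unmoved. I'll hand it in.

```bash
python3 -c "
from rig import manip
print(manip.job_done())"
```

```text
the job is handed in; nothing more can be done
None
```

The job is done and handed in at about 15.8 s of simulated time. The arm is holding the ruler still above the open case.

**What I did**
- **Unlock:** I turned the knob clockwise until it met its stop, where the torque rose to about 1 N·m. The depth picture put it at about 1.445 rad.
- **Open:** I slid the cover 111 mm by the knob until it met its end stop with an 18 N reaction.
- **Take out the ruler:** I gripped the ruler and tilted it up to 28° with its cover end up. I then drew it out past the hood edge and lifted it. Each force reading during the tilt and draw was under 2 N, so it was not pried.

**Last checks**
- **Height:** the ruler's lowest point is about 0.21 m above the counter, by depth picture and by computed pose.
- **Grip:** it is steady, with a 12.5 mm reading and joint speeds near zero.
- **Bystanders:** the cup, dish and stamp look unchanged from the first side picture.

**What disagreed**
- **Fingertip position:** the fingertips sat about 41 mm short of the reported TCP. My first close on the knob therefore shut on air above the bar, with no contact. I measured the offset with two cameras and corrected for it.
- **Opening reading:** it shows about 1.5 mm less than the 14 mm thickness of both the bar and the ruler.

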